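# Show the handheld meter to the inspection camera

## Robot

A 7-joint arm with a two-finger parallel gripper is mounted at the origin on the work surface. World frame = base frame: x ahead of the robot, y to its left, z up, the work surface at z = 0. Lengths are in m, angles in rad, forces in N, time in s.
With the tool pointing down it reaches from about 0.4 to 0.85 m from the base axis. Payload 4.5 kg.
Tool frame: the origin (TCP) lies midway between the tips of the shut fingers; the grasp point (between the pads) lies 19 mm behind it; z points along the fingers, y is the line along which they close (so a half turn about z gives the same grasp; the last joint's range is limited). The gripper opens to 88 mm and grips with 3 to 60 N. Pads are 18 mm wide; open, the fingers measure 123 mm over their backs; the gripper's body (75 mm by 187 mm) begins 45 mm behind the grasp point.
Start: joints at [-1.289, 0.689, -0.195, 1.565, 0.157, 0.902, -0.215], TCP at [0.153, 0.606, 0.239] pointing down, gripper open.
Joint ranges: [-3.01, 3.01], [-0.46, 2.08], [-1.47, 1.51], [0.13, 2.56], [-1, 4.14], [0.04, 2.09], [-2.66, 2.66]. Speed limits (rad/s): [2.57, 2.57, 3.14, 3.14, 3.14, 3.14, 3.14].

## Interface

Orientations are given as a unit quaternion [x, y, z, w].
In Python, from plant import r gives the robot as it stands. The module is installed in compiled form; this text tells all that it offers.
- The arm moves only by the tool step_arm, never from a script. Its argument "series" is a list of rows, each a list of 7 numbers: the shift along the world's x, y, z in mm, then the turn, a rotation vector about the world's x, y, z in rad, then the closure, from 0 (fully open) to 1 (shut). A call has 1 to 20 rows; each row shifts and turns the commanded pose from where the row before left it; what a row does not reach is not made up. A row lasts 1/10 s, in which the tool goes at most 50 mm and 8.59 degrees, less where a joint would pass 70% of its speed; a pose out of reach is approached as far as the arm can. A call is refused whole if a number of a shift passes 50 or a number of a turn 0.15, either way. A call with a gripper value outside its range is refused whole. The fingers move at their own pace and stop on an object; "force" is the grip in N (left out, the last holds). Time passes only in rows, so rows that do not move let the fingers close. It gives the time, the measured TCP pose, the force, the opening and the grip force at its end, in the units of the state.
- r.get_state(): the state, without advancing time (a new reading comes with each control period).
- r.snapshot(name): name is "scene" or "side" or "wrist"; returns (picture, depth): 384x512x3 uint8, blue, green, red; 384x512 float32, m along the optical axis (not along the pixel's ray), 0 where there is no reading.
- r.get_calibration(name): a dict with "intrinsics" (3x3 intrinsics, pixels), "pose" (4x4, takes a point from camera to world coordinates). Camera axes: x right, y up, looking along -z (the intrinsics and any distortion apply to the point x, -y, -z); pixel columns grow to the right and rows downward; lengths in m; the calibration is good to about 2 mm. The wrist camera is an equidistant fisheye: a pixel r from the principal point sees the ray r / f radians off the axis. A picture is of the moment at which its call begins: read the wrist's pose just before it. get_calibration takes no time and is no camera call; for the wrist camera it gives the pose at the moment of the call.
- r.finish_job(): hands the job in; it is judged then, once.
The state is a dict: "clock": time; "q": joint angles; "qd": joint speeds; "joint_torque": joint torques, N m; "tool_pos": TCP position; "eef_rot": TCP orientation; "contact_force": force on the tool from outside, world axes, zero at the start; "moment": the same for the moment, N m; "opening": opening from 0.0 (shut) to 1.0 (fully open); "finger_force": force on a finger pad.
Only numpy, scipy, OpenCV 4.12 (cv2) and the standard library are available. Lean on these libraries where they do the work, as an engineer would, in place of code of your own. Each camera call takes 0.05 s, during which the arm holds its last target. There are 200 camera calls.

## Task

First clear the camera's view: take the bottle that stands in front of the inspection camera and stand it upright, wholly on the cork coaster, and let go of it. Then lift the handheld meter (the tallest instrument) out of the charging dock and hold it up in front of the camera, right way up, its display facing the lens squarely (the camera looks a little downward, so lean the meter back to match), centred on the lens axis with the display 15 cm from the lens. Finish while holding it still there, and leave the other instruments and everything else on the desk alone.

Things in the scene. Friction and masses are not known exactly. Their poses are not given: they have to be found in the camera images.
- meter_mid (a point): Centre of the handheld meter, half-way up: a brown upright box 27 (x) by 54 (y) by 110 (z) mm, about 0.2 kg, with a dark display panel on its -x face and a white stub (10 mm across, 12 mm tall) on top; the tallest of the three instruments. Its x axis points out of its back, the display faces along its -x, z is up through the stub. The face above the display is plain for 35 mm below the case's top edge: it can be gripped there front to back (27 mm).
- meter_display (a point): Centre of the meter's display, on its front face: 13.5 mm from meter_mid along the meter's -x; same axes as the meter. The display is 38 mm wide and 30 mm tall.
- dock: Grey charging dock fixed to the desk, 45 (x) by 235 (y) by 45 (z) mm, three open-topped bays in a row along its y axis, at y = -75, 0 and +75 mm. Origin at the centre of its underside. The bays are 33 by 60 mm inside and their floor is 12 mm above the desk; each instrument stands loosely in one, about 3 mm clear all round, display towards the dock's -x. Which instrument stands in which bay varies. Instruments are drawn straight up.
- pack_mid (a point): Centre of the battery pack, half-way up: a brown upright box 26 by 52 by 70 mm in one bay of the dock. Leave alone.
- tester_mid (a point): Centre of the tester, half-way up: a brown upright box 26 by 52 by 86 mm with a round dial on its front, in one bay of the dock. Leave alone.
- camhead: Inspection camera: a white box head 56 mm wide and 46 mm high on a fixed stand. Origin at the centre of its lens's front face, 210 mm above the desk. The lens looks along its -x axis, which points 20 degrees below level; y is level; z is up, leaning 20 degrees forward. The head reaches 66 mm back from the lens (+x).
- stand: The camera's stand, fixed to the desk: round black base 116 mm across and 14 mm high, with a steel post 18 mm across, 247 mm high, 30 mm behind its centre. Origin at the centre of the base's underside; -x is the level direction in which the camera looks; the lens is at x = -30 mm, z = 210 mm.
- bottle_mid (a point): Centre of the white plastic bottle, half-way up (75 mm above its underside): 150 mm tall, upright, loose, about 0.22 kg. Its round body is 54 mm across up to 98 mm, then it narrows to a grey round cap 28 mm across that fills the top 32 mm (118 to 150 mm above its underside) and is good to grip. It starts in front of the camera.
- coaster: Round cork coaster fixed on the desk, 120 mm across and 4 mm thick. Origin at the centre of its underside.
- penpot: Dark pen pot with pens, 76 mm across, 165 mm tall. Leave alone.
- stapler: Red and black stapler, 140 by 34 by 55 mm. Leave alone.
- roll: White plastic ring standing on end, 42 mm across, 40 mm tall. Leave alone.
- phone: Black mobile phone lying flat, 150 by 75 by 9 mm. Leave alone.
- mouse: Black computer mouse, 100 by 60 by 34 mm. Leave alone.
- jar: Small white jar, 56 mm across, 60 mm tall. Leave alone.

How it is judged:
By the outcome, as a careful person would: the job done as asked, in the order asked, and still so for the second after the job is handed in, while the arm keeps its last pose, push and grip.
It also fails if it takes over 53 s, if anything falls off the work surface, if the arm or the gripper's body presses on something with over 40 N, if the wrist force passes 120 N, or if a joint passes its speed limit or range.

## Working session

There is one attempt and no reset: what is moved stays moved. The work goes in short steps, Python scripts to look and compute and a tool call to move; the robot and the scene stay as the last step left them, time stands still between calls to the robot, and variables do not carry over. Pictures are saved under pics/ and viewed, at most 10 in all, crops included, and the job is handed in when it is done.

Besides the shell and the picture viewer there is one more tool, called after "Request:" as name(argument=value, ...) on one line, values as JSON. step_arm: Moves the arm, as the interface text tells. Its arguments: {"type":"object","properties":{"series":{"type":"array"},"force":{"type":"number"}},"required":["series"]}

```bash
mkdir -p pics; cat > h.py <<'E'
import numpy as np, cv2
from plant import r
def snap(n):
    c=r.get_calibration(n); b,d=r.snapshot(n); return b,d,np.array(c["intrinsics"]),np.array(c["pose"])
def cloud(d,K,T):
    v,u=np.mgrid[:d.shape[0],:d.shape[1]]
    P=np.stack([(u-K[0,2])/K[0,0]*d,-(v-K[1,2])/K[1,1]*d,-d],-1)
    W=P@T[:3,:3].T+T[:3,3]; W[d<=0]=np.nan; return W
E
python3 - <<'E'
from h import *
s=r.get_state(); print(s["clock"],s["tool_pos"],s["eef_rot"],s["opening"])
for n in("scene","side"):
    b,d,K,T=snap(n); cv2.imwrite(f"pics/{n}0.png",b); np.savez(f"{n}0.npz",b=b,d=d,K=K,T=T)
    print(n,K.round(1).tolist(),T.round(3).tolist(),(d>0).mean(),r.get_calibration(n).keys())
E
```

```text
0.0 [0.15319795 0.60529262 0.23790422] [ 1.23516964e-01  9.92342046e-01 -9.07475863e-04 -2.87721716e-05] 0.9985379914483496
scene [[357.1, 0.0, 251.0], [0.0, 357.1, 186.0], [0.0, 0.0, 1.0]] [[-0.335, -0.701, 0.629, 1.146], [0.942, -0.236, 0.239, 0.198], [-0.019, 0.673, 0.739, 0.915], [0.0, 0.0, 0.0, 1.0]] 0.996002197265625 dict_keys(['intrinsics', 'pose'])
side [[376.2, 0.0, 260.5], [0.0, 376.2, 192.9], [0.0, 0.0, 1.0]] [[-0.999, 0.025, -0.048, 0.477], [-0.054, -0.555, 0.83, 0.733], [-0.006, 0.831, 0.556, 0.703], [0.0, 0.0, 0.0, 1.0]] 0.996002197265625 dict_keys(['intrinsics', 'pose'])
```

View pics/scene0.png

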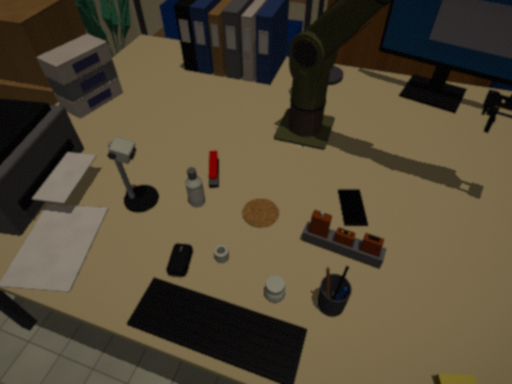

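View pics/side0.png

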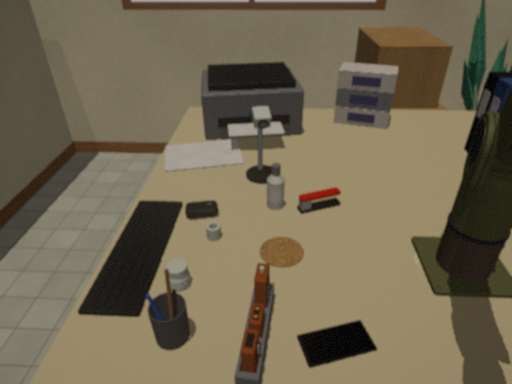

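The scene view shows the bottle at (195,188), coaster at (261,212), camera head at (122,150) with its base at (141,198), and dock at (343,243) with the meter in its left-end bay (320,222). The side view shows the meter's stub at (262,268) and the lens at (263,124).

```bash
python3 - <<'E'
from h import *
W={}
for n in("scene","side"):
    z=np.load(n+"0.npz"); W[n]=(cloud(z["d"],z["K"],z["T"]),z["b"])
def st(n,box,lo,hi,label):
    C,b=W[n]; x0,y0,x1,y1=box; P=C[y0:y1,x0:x1].reshape(-1,3); P=P[(P[:,2]>lo)&(P[:,2]<hi)]
    if len(P): print(n,label,len(P),"mean",P.mean(0).round(4),"min",np.percentile(P,2,0).round(4),"max",np.percentile(P,98,0).round(4), "rect",[np.round(a,4) for a in cv2.minAreaRect(P[:,:2].astype(np.float32))])
S=dict(scene=dict(bot=(180,160,210,212),head=(100,132,140,165),base=(118,180,165,215),dock=(298,205,390,268)),
 side=dict(bot=(262,158,290,212),head=(245,100,276,130),base=(240,160,265,186),dock=(232,255,280,384)))
for n in S:
    s=S[n]
    C,b=W[n]; print("desk z",np.nanmedian(C[215:230,200:215,2]))
    st(n,s["bot"],.124,.2,"cap");st(n,s["bot"],.02,.095,"body")
    st(n,s["head"],.15,.3,"head");st(n,s["base"],.009,.02,"base")
    st(n,s["dock"],.038,.05,"dockrim");st(n,s["dock"],.0995,.126,"metertop");st(n,s["dock"],.126,.15,"stub")
    st(n,s["dock"],.06,.118,"meterall");
    hsv=cv2.cvtColor(b,cv2.COLOR_BGR2HSV); box=(235,190,290,235) if n=="scene" else (250,232,310,270)
    m=np.zeros(b.shape[:2],np.uint8); x0,y0,x1,y1=box
    m[y0:y1,x0:x1]=cv2.inRange(hsv,(3,110,50),(18,255,255))[y0:y1,x0:x1]
    P=C[m>0]; P=P[(P[:,2]<.012)]; print("coaster",len(P),np.percentile(P,[1,50,99],axis=0).round(4).tolist(), P.mean(0).round(4))
z=np.load("scene0.npz");b=z["b"]
z2=np.load("side0.npz");b2=z2["b"]
A=cv2.resize(b[200:270,295:390],None,fx=4,fy=4);B=cv2.resize(b2[90:190,225:325],None,fx=4,fy=4)
o=np.zeros((400,790,3),np.uint8);o[:280,:380]=A;o[:,390:]=B;cv2.imwrite("pics/crop1.png",cv2.convertScaleAbs(o,alpha=1.5))
E
```

```text
desk z 1.3065531730749314e-05
scene cap 93 mean [ 0.4932 -0.2442  0.143 ] min [ 0.4784 -0.2584  0.1265] max [ 0.5029 -0.2335  0.1514] rect [array([ 0.4904, -0.2457]), array([0.026 , 0.0267]), np.float64(27.811)]
scene body 304 mean [ 0.4891 -0.2365  0.058 ] min [ 0.3592 -0.2642  0.0219] max [ 0.516  -0.22    0.0943] rect [array([ 0.4307, -0.2423]), array([0.0497, 0.1727]), np.float64(88.252)]
scene head 609 mean [ 0.5513 -0.4254  0.2308] min [ 0.5153 -0.4614  0.1726] max [ 0.5802 -0.3967  0.2515] rect [array([ 0.5429, -0.4304]), array([0.0645, 0.0723]), np.float64(24.6953)]
scene base 675 mean [ 0.5441 -0.4255  0.0134] min [ 0.4896 -0.4779  0.01  ] max [ 0.5951 -0.3766  0.0169] rect [array([ 0.541 , -0.4299]), array([0.1145, 0.1143]), np.float64(72.5232)]
scene dockrim 626 mean [0.527  0.2417 0.0442] min [0.4925 0.1233 0.0385] max [0.5486 0.3523 0.0489] rect [array([0.5173, 0.2375]), array([0.2355, 0.0489]), np.float64(84.8739)]
scene metertop 242 mean [0.5165 0.1762 0.1153] min [0.4973 0.1375 0.0999] max [0.529  0.3193 0.1238] rect [array([0.5173, 0.2354]), array([0.1987, 0.0291]), 
[... 1372 characters left out ...]
0.2386]), array([0.2354, 0.0455]), np.float64(84.5315)]
side metertop 416 mean [0.5125 0.2062 0.114 ] min [0.4958 0.1405 0.0996] max [0.5299 0.3308 0.1244] rect [array([0.5164, 0.2376]), array([0.2041, 0.0267]), np.float64(84.6743)]
side stub 23 mean [0.5094 0.1657 0.1324] min [0.5061 0.1601 0.1264] max [0.5127 0.1685 0.1362] rect [array([0.5094, 0.1639]), array([0.0063, 0.0092]), np.float64(2.8076)]
side meterall 1242 mean [0.5173 0.2655 0.0873] min [0.4953 0.1589 0.062 ] max [0.5361 0.3392 0.1132] rect [array([0.5159, 0.24  ]), array([0.2002, 0.0292]), np.float64(84.9726)]
coaster 1028 [[0.4111, -0.0845, 0.002], [0.4668, -0.0259, 0.0052], [0.5209, 0.0256, 0.0083]] [ 0.4663 -0.0266  0.0052]
```

View pics/crop1.png

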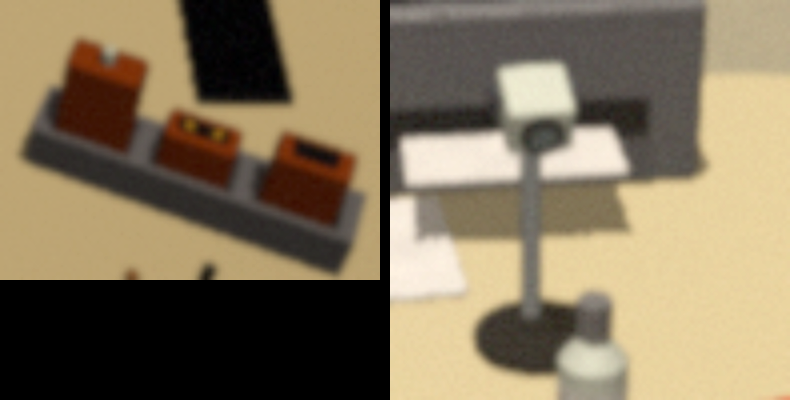

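The crop shows the meter with a white stub in the lower-y bay and plain backs toward +x, so the displays face the robot. The lens is on the head's lower front, facing roughly +y. Next I get the camera's heading.

```bash
python3 - <<'E'
from h import *
from scipy.spatial import cKDTree
Q=[]
for n in("scene","side"):
    z=np.load(n+"0.npz"); C=cloud(z["d"],z["K"],z["T"]).reshape(-1,3); col=z["b"].reshape(-1,3).astype(int)
    ok=np.isfinite(C[:,0])&(np.hypot(C[:,0]-.541,C[:,1]+.43)<.09); P=C[ok]
    post=P[(P[:,2]>.03)&(P[:,2]<.15)]; print(n,"post",len(post),np.median(post,0).round(4))
    H=P[(P[:,2]>.165)]
    t=cKDTree(H); _,I=t.query(H,9)
    N=[]
    for i in I:
        q=H[i]-H[i].mean(0); v=np.linalg.svd(q)[2][2]; N.append(v)
    N=np.array(N); N[(N@(z["T"][:3,3]-H.mean(0)))<0]*=-1
    up=N[:,2]>.85; print("top",up.sum(),np.median(N[up],0).round(3),"rect",cv2.minAreaRect(H[up][:,:2].astype(np.float32)))
    vec=H[up]; q=vec-vec.mean(0); v=np.linalg.svd(q)[2]; print("plane n",v[2].round(3),"c",vec.mean(0).round(4),"hdg",np.degrees(np.arctan2(v[2][1],v[2][0])) )
    fr=(N[:,1]>.75)&(N[:,2]<.2)
    if fr.sum()>15:
        q=H[fr]-H[fr].mean(0);v=np.linalg.svd(q)[2][2];print("front",fr.sum(),v.round(3),H[fr].mean(0).round(4),np.degrees(np.arctan2(v[1],v[0])))
    g=C[(C[:,2]>.14)&(C[:,0]>.58)&(C[:,0]<.75)&(C[:,1]>.1)&(C[:,1]<.4)]; print("pot",g.mean(0).round(3),g.min(0).round(3),g.max(0).round(3))
E
```

```text
scene post 160 [ 0.5529 -0.4533  0.0939]
top 230 [-0.028  0.26   0.945] rect ((0.5428874492645264, -0.43415889143943787), (0.059367693960666656, 0.06613864004611969), 20.141128540039062)
plane n [ 0.029 -0.27  -0.962] c [ 0.5415 -0.4314  0.2442] hdg -83.81418097294382
front 55 [ 0.08   0.716 -0.693] [ 0.5439 -0.4073  0.2099] 83.62285334094739
pot [0.693 0.239 0.153] [0.668 0.209 0.141] [0.725 0.263 0.169]
side post 156 [ 0.5469 -0.4531  0.0937]
top 131 [-0.044  0.3    0.936] rect ((0.5402805805206299, -0.42712050676345825), (0.05558662861585617, 0.0538751594722271), 10.047114372253418)
plane n [-0.078  0.36   0.93 ] c [ 0.5423 -0.4289  0.2461] hdg 102.29243389704888
front 141 [ 0.325  0.719 -0.614] [ 0.5437 -0.4096  0.2133] 65.6817962085243
pot [0.692 0.237 0.153] [0.667 0.21  0.14 ] [0.724 0.265 0.17 ]
```

Request:
step_arm(series=[[35,-35,5,0,0,-0.1,0],[35,-35,5,0,0,-0.1,0],[35,-35,5,0,0,-0.1,0],[35,-35,5,0,0,-0.1,0],[35,-35,5,0,0,-0.1,0],[35,-35,5,0,0,-0.1,0],[35,-35,5,0,0,-0.1,0],[30,-40,5,0,0,-0.1,0],[20,-45,0,0,0,-0.1,0],[0,-45,0,0,0,-0.1,0]])

```text
clock: 1.1
tool_pos: [0.4509, 0.2287, 0.2786]
eef_rot: [0.587, 0.81, 0.001, 0.001]
contact_force: [0.1, -0.6, 0.4]
opening: 1.002
finger_force: 0.0
```

Request:
step_arm(series=[[3,-45,0,0,0,-0.05,0],[3,-45,0,0,0,-0.05,0],[3,-45,0,0,0,0,0],[4,-45,0,0,0,0,0],[4,-45,0,0,0,0,0],[4,-45,0,0,0,0,0],[4,-45,0,0,0,0,0],[4,-45,0,0,0,0,0],[4,-40,-5,0,0,0,0],[3,-40,-10,0,0,0,0],[3,-34,-15,0,0,0,0],[0,0,0,0,0,0,0],[0,0,0,0,0,0,0]])

```text
clock: 2.4
tool_pos: [0.4865, -0.2429, 0.248]
eef_rot: [0.625, 0.781, -0.0, -0.001]
contact_force: [0.3, 1.0, 0.4]
opening: 1.003
finger_force: 0.0
```

```bash
cat >> h.py <<'E'
def wcloud():
    b,d,K,T=snap("wrist")
    v,u=np.mgrid[:d.shape[0],:d.shape[1]]
    p=np.stack([(u-K[0,2])/K[0,0],(v-K[1,2])/K[1,1]],-1); th=np.hypot(p[...,0],p[...,1])
    s=np.where(th>1e-6,np.tan(np.minimum(th,1.5))/np.maximum(th,1e-6),1)
    P=np.stack([p[...,0]*s*d,-p[...,1]*s*d,-d],-1); W=P@T[:3,:3].T+T[:3,3]; W[(d<=0)|(th>1.45)]=np.nan
    return b,W,K,T
E
python3 - <<'E'
from h import *
s=r.get_state(); print(s["clock"],s["tool_pos"],s["eef_rot"],s["q"])
b,W,K,T=wcloud(); print(K,T.round(3)); np.savez("w1.npz",b=b,W=W); cv2.imwrite("pics/w1.png",cv2.convertScaleAbs(b,alpha=1.4))
b,d,K,T=snap("side"); C=cloud(d,K,T).reshape(-1,3)
for nm,Q in(("wrist",W.reshape(-1,3)),):
    c=Q[(Q[:,2]>.125)&(Q[:,2]<.155)&(np.hypot(Q[:,0]-.49,Q[:,1]+.245)<.04)]
    if len(c): print(nm,"cap",len(c),c.mean(0).round(4),cv2.minAreaRect(c[:,:2].astype(np.float32)))
    c=Q[(Q[:,2]>.144)&(Q[:,2]<.155)&(np.hypot(Q[:,0]-.49,Q[:,1]+.245)<.04)]
    if len(c): print("captop",len(c),c.mean(0).round(4))
E
```

```text
2.4 [ 0.48650681 -0.24289356  0.24802771] [ 6.24593145e-01  7.80949734e-01 -5.30071988e-05 -9.55984812e-04] [ 0.33879833  0.56891286  0.0644139   1.80787848 -0.05054247  0.76824895
  0.65108933]
[[297.31863964   0.         256.32654992]
 [  0.         297.31863964 194.89571414]
 [  0.           0.           1.        ]] [[ 0.976 -0.208 -0.066  0.47 ]
 [ 0.218  0.929  0.299 -0.166]
 [-0.001 -0.306  0.952  0.395]
 [ 0.     0.     0.     1.   ]]
wrist cap 924 [ 0.4883 -0.2448  0.1477] ((0.4887656569480896, -0.24712178111076355), (0.026264626532793045, 0.02710610255599022), 13.185582160949707)
captop 776 [ 0.4886 -0.2463  0.1502]
```

View pics/w1.png

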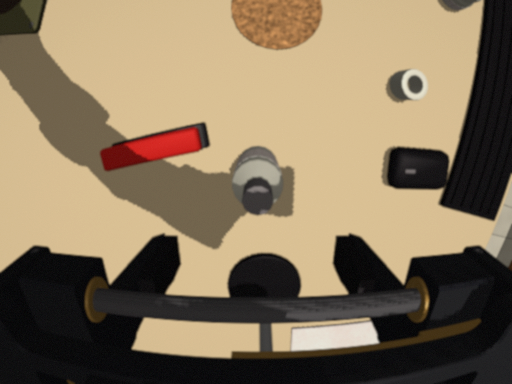

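The wrist picture has the cap at (258,195) and the stand base at (264,280). The cap centre is at (0.4886, -0.2468), top 0.150, as expected.

Request:
step_arm(series=[[2,-4,-30,0,0,0,0],[0,0,-35,0,0,0,0],[0,0,-35,0,0,0,0],[0,0,-20,0,0,0,0],[0,0,-9,0,0,0,0],[0,0,0,0,0,0,0],[0,0,0,0,0,0,1],[0,0,0,0,0,0,1],[0,0,0,0,0,0,1],[0,0,0,0,0,0,1],[0,0,0,0,0,0,1],[0,0,0,0,0,0,1],[0,0,0,0,0,0,1]], force=25)

```text
clock: 3.8
tool_pos: [0.4891, -0.2469, 0.1198]
eef_rot: [0.624, 0.781, 0.0, 0.0]
contact_force: [0.4, -0.0, -0.1]
opening: 0.394
finger_force: 0.0
```

Request:
step_arm(series=[[0,0,0,0,0,0,1],[0,0,0,0,0,0,1],[0,0,0,0,0,0,1],[0,0,0,0,0,0,1]])

```text
clock: 4.2
tool_pos: [0.4889, -0.2469, 0.1197]
eef_rot: [0.624, 0.781, -0.0, -0.0]
contact_force: [-0.1, -0.4, -0.3]
opening: 0.311
finger_force: 25.0
```

Request:
step_arm(series=[[0,0,10,0,0,0,1],[0,0,15,0,0,0,1],[0,5,15,0,0,0,1],[-2,15,0,0,0,0,1],[-2,25,0,0,0,0,1],[-3,30,0,0,0,0,1],[-3,30,0,0,0,0,1],[-3,30,0,0,0,0,1],[-3,30,0,0,0,0,1],[-3,25,0,0,0,0,1],[-2,20,0,0,0,0,1],[0,9,0,0,0,0,1],[0,0,-10,0,0,0,1],[0,0,-15,0,0,0,1],[0,0,-7,0,0,0,1],[0,0,-2,0,0,0,1],[0,0,0,0,0,0,1]])

```text
clock: 5.9
tool_pos: [0.468, -0.0286, 0.1254]
eef_rot: [0.625, 0.781, -0.0, -0.0]
contact_force: [0.2, -0.4, -1.2]
opening: 0.307
finger_force: 25.0
```

```bash
python3 - <<'E'
from h import *
s=r.get_state(); print(s["clock"],s["tool_pos"],s["contact_force"],s["opening"])
b,d,K,T=snap("side"); np.savez("side1.npz",b=b,d=d,K=K,T=T); C=cloud(d,K,T)
C=C.reshape(-1,3);h=C[(np.hypot(C[:,0]-.468,C[:,1]+.028)<.045)&(C[:,2]>.02)&(C[:,2]<.09)]
print(len(h),np.percentile(h,[1,50,99],axis=0).round(4))
# camera head, unobstructed now
P=C[(np.hypot(C[:,0]-.541,C[:,1]+.43)<.09)]
for lo,hi in((.03,.15),(.185,.26)):
    p=P[(P[:,2]>lo)&(P[:,2]<hi)]; print(len(p),np.median(p,0).round(4))
cv2.imwrite("pics/s1.png",cv2.resize(b[90:290,200:330],None,fx=3,fy=3))
E
```

```text
5.9 [ 0.46796271 -0.02863533  0.12535202] [ 0.21423678 -0.4119234  -1.19723486] 0.3072610761547998
423 [[ 4.418e-01 -2.560e-02  2.060e-02]
 [ 4.683e-01 -5.900e-03  5.630e-02]
 [ 4.947e-01 -1.000e-04  8.920e-02]]
157 [ 0.547  -0.4525  0.0929]
345 [ 0.5467 -0.4109  0.2348]
```

View pics/s1.png

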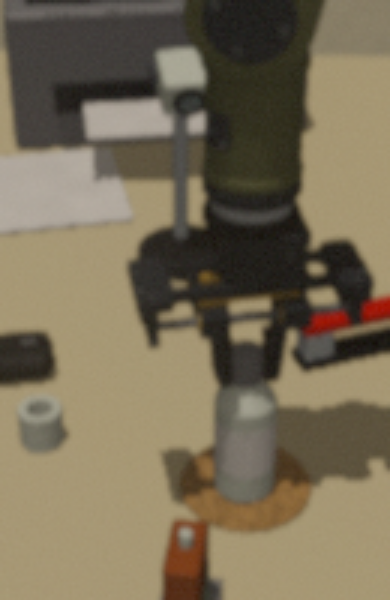

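The bottle hangs upright over the coaster's middle, about 2 mm up. I'll lower it, release and rise.

Request:
step_arm(series=[[0,0,-1,0,0,0,1],[0,0,-1,0,0,0,1],[0,0,0,0,0,0,1],[0,0,0,0,0,0,1]])

```text
clock: 6.35
tool_pos: [0.4682, -0.0278, 0.1239]
eef_rot: [0.624, 0.781, 0.0, 0.0]
contact_force: [-0.2, 0.0, -1.2]
opening: 0.31
finger_force: 25.0
```

Request:
step_arm(series=[[0,0,0,0,0,0,0.5],[0,0,0,0,0,0,0.5],[0,0,0,0,0,0,0],[0,0,0,0,0,0,0],[0,0,0,0,0,0,0],[0,0,0,0,0,0,0],[0,0,5,0,0,0,0],[0,0,15,0,0,0,0],[0,0,30,0,0,0,0],[0,0,40,0,0,0,0],[0,0,40,0,0,0,0]])

```text
clock: 7.45
tool_pos: [0.4675, -0.0279, 0.2552]
eef_rot: [0.624, 0.781, -0.0, -0.0]
contact_force: [1.7, -1.7, -0.2]
opening: 0.998
finger_force: 0.0
```

Request:
step_arm(series=[[-6,25,0,0,0,-0.03,0],[-7,40,0,0,0,-0.06,0],[-7,40,0,0,0,-0.06,0],[-7,35,0,0,0,-0.06,0],[0,30,0,0,0,-0.06,0],[0,21,0,0,0,-0.04,0],[0,0,0,0,0,0,0],[0,0,0,0,0,0,0]])

```text
clock: 8.25
tool_pos: [0.4409, 0.1626, 0.2538]
eef_rot: [0.737, 0.676, -0.0, 0.0]
contact_force: [1.1, -1.1, 0.3]
opening: 0.999
finger_force: 0.0
```

```bash
python3 - <<'E'
from h import *
s=r.get_state(); print(s["clock"],s["tool_pos"],s["eef_rot"],s["q"])
b,W,K,T=wcloud(); np.savez("w2.npz",b=b,W=W); cv2.imwrite("pics/w2.png",cv2.convertScaleAbs(b,alpha=1.4))
Q=W.reshape(-1,3); n=np.hypot(Q[:,0]-.51,Q[:,1]-.163)<.035
for lo,hi in((.115,.126),(.128,.14)):
    c=Q[n&(Q[:,2]>lo)&(Q[:,2]<hi)]; print(len(c),c.mean(0).round(4),cv2.minAreaRect(c[:,:2].astype(np.float32)))
c=Q[(Q[:,2]>.04)&(Q[:,2]<.048)&(np.hypot(Q[:,0]-.517,Q[:,1]-.238)<.13)]; print("rim",cv2.minAreaRect(c[:,:2].astype(np.float32)))
for n in("scene","side"):
    b,d,K,T=snap(n); np.savez(n+"2.npz",b=b,d=d,K=K,T=T); C=cloud(d,K,T).reshape(-1,3)
    c=C[(np.hypot(C[:,0]-.468,C[:,1]+.028)<.045)&(C[:,2]>.126)&(C[:,2]<.17)]; print("cap",len(c),c.mean(0).round(4),c[:,2].max())
E
```

```text
8.25 [0.44087696 0.16263473 0.25383634] [ 7.36754356e-01  6.76160422e-01 -2.48296794e-04  2.02262394e-04] [-0.63401888  0.48170595  0.27625112  2.01314634 -0.20327122  0.67287681
 -0.31373578]
1291 [0.5085 0.1644 0.1219] ((0.5099034309387207, 0.16318181157112122), (0.05356210097670555, 0.02761523239314556), 83.96239471435547)
95 [0.5093 0.163  0.1338] ((0.5095637440681458, 0.16258364915847778), (0.008868074044585228, 0.00900193490087986), 43.44169998168945)
rim ((0.5171845555305481, 0.23755274713039398), (0.2352096289396286, 0.04606024548411369), 84.3495864868164)
cap 108 [ 0.4732 -0.0266  0.1454] 0.15619113215303915
cap 152 [ 0.4681 -0.0209  0.1457] 0.1569592985254764
```

View pics/w2.png

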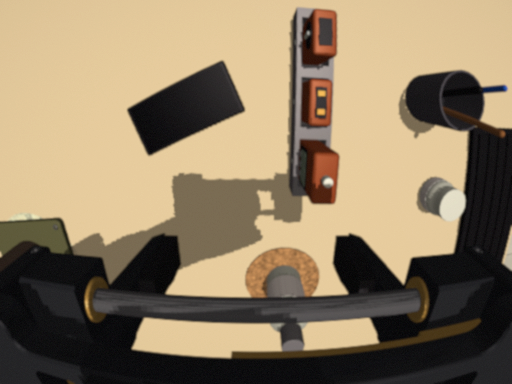

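The picture shows the meter with its stub at (327,183) and its display on the robot side (305,165), and the bottle standing on the coaster at (285,285). The meter is at (0.5098, 0.1632), top 0.122, yaw about -5.7°.

Request:
step_arm(series=[[25,0,0,0,0,-0.014,0],[29,0,0,0,0,0,0],[15,0,-20,0,0,0,0],[0,0,-35,0,0,0,0],[0,0,-40,0,0,0,0],[0,0,-35,0,0,0,0],[0,0,-20,0,0,0,0],[0,0,-11,0,0,0,0],[0,0,-3,0,0,0,0],[0,0,0,0,0,0,0]])

```text
clock: 9.4
tool_pos: [0.5106, 0.1627, 0.0902]
eef_rot: [0.742, 0.67, 0.0, 0.0]
contact_force: [0.0, 0.4, -0.4]
opening: 1.0
finger_force: 0.0
```

Request:
step_arm(series=[[-1,0,-1,0,0,0,1],[0,0,0,0,0,0,1],[0,0,0,0,0,0,1],[0,0,0,0,0,0,1],[0,0,0,0,0,0,1],[0,0,0,0,0,0,1],[0,0,0,0,0,0,1],[0,0,0,0,0,0,1],[0,0,0,0,0,0,1],[0,0,0,0,0,0,1],[0,0,0,0,0,0,1],[0,0,0,0,0,0,1]], force=35)

```text
clock: 10.6
tool_pos: [0.5091, 0.1631, 0.0887]
eef_rot: [0.742, 0.671, -0.0, -0.0]
contact_force: [0.4, -0.2, 0.2]
opening: 0.303
finger_force: 35.0
```

```bash
python3 - <<'E'
from h import *
# camera head from earlier unobstructed scene2/side2 clouds merged
H=[];PO=[]
for n in("scene2","side2"):
    z=np.load(n+".npz");C=cloud(z["d"],z["K"],z["T"]);b=z["b"]
    m=np.hypot(C[...,0]-.541,C[...,1]+.43)<.08
    top=(m&(C[...,2]>.2)); print(n,top.sum())
    h=C[top]; H.append(h)
    # ray-based: lens dark pixels, intersect with depth
    g=b.max(2); dk=top&(g<70); p=C[dk]; print(" dark",dk.sum(),np.median(p,0).round(4) if len(p) else 0)
    v,u=np.nonzero(dk); print(" px",u.mean() if len(u) else 0,v.mean() if len(v) else 0)
    base=C[m&(C[...,2]>.008)&(C[...,2]<.019)]; print(" base",np.round(cv2.minEnclosingCircle(base[:,:2].astype(np.float32))[0],4), np.round(cv2.minAreaRect(base[:,:2].astype(np.float32))[0:2],4).tolist())
    po=C[m&(C[...,2]>.03)&(C[...,2]<.17)]; c=po.mean(0); d=(z["T"][:2,3]-c[:2]); d/=np.linalg.norm(d)
    e=np.array([-d[1],d[0]]); t=po[:,:2]@e; near=np.percentile(po[:,:2]@d,90)
    ctr=d*(near-.009)+e*np.mean(np.percentile(t,[3,97])); print(" post",ctr.round(4),"width",np.ptp(np.percentile(t,[3,97])).round(4))
H=np.vstack(H); print("all head rect",cv2.minAreaRect(H[:,:2].astype(np.float32)))
# top face RANSAC plane
rng=np.random.default_rng(0);best=0
for _ in range(800):
    a=H[rng.choice(len(H),3,0)];n=np.cross(a[1]-a[0],a[2]-a[0]);n/=np.linalg.norm(n)+1e-12;n*=np.sign(n[2])
    if n[2]<.8: continue
    i=abs((H-a[0])@n)<.0025
    if i.sum()>best: best=i.sum();I=i
q=H[I];c=q.mean(0);V=np.linalg.svd(q-c)[2];n=V[2]*np.sign(V[2][2]);print("top",best,n.round(3),c.round(4),"hdg",np.degrees(np.arctan2(n[1],n[0])))
# rectangle of the top face in its own plane
e1=np.cross([0,0,1.],n);e1/=np.linalg.norm(e1);e2=np.cross(n,e1)
R=cv2.minAreaRect(np.c_[(q-c)@e1,(q-c)@e2].astype(np.float32));bx=cv2.boxPoints(R)
print(R); X=c+bx[:,:1]*e1+bx[:,1:]*e2; print(X.round(4)); 
for i in range(4):
    d=X[(i+1)%4]-X[i];print(np.linalg.norm(d).round(4),np.degrees(np.arctan2(d[1],d[0])).round(1))
E
```

```text
scene2 570
 dark 164 [ 0.5671 -0.4221  0.2187]
 px 121.21951219512195 155.85365853658536
 base [ 0.54   -0.4297] [[0.5415, -0.4275], [0.1123, 0.1136]]
 post [ 0.5479 -0.4591] width 0.0169
side2 396
 dark 85 [ 0.5398 -0.4012  0.2172]
 px 260.11764705882354 121.3529411764706
 base [ 0.5398 -0.4291] [[0.5355, -0.4454], [0.076, 0.1142]]
 post [ 0.5486 -0.4578] width 0.0171
all head rect ((0.5433332324028015, -0.4292576313018799), (0.06864649057388306, 0.07306315749883652), 11.5474853515625)
top 436 [-0.058  0.334  0.941] [ 0.5423 -0.4253  0.2436] hdg 99.81507069030796
((0.0005409903824329376, -0.002466488629579544), (0.05679680034518242, 0.06265900284051895), 2.668365478515625)
[[ 0.5756 -0.4458  0.2529]
 [ 0.5626 -0.3882  0.2317]
 [ 0.5072 -0.4004  0.2326]
 [ 0.5201 -0.4579  0.2538]]
0.0627 102.7
0.0568 -167.7
0.0627 -77.3
0.0568 12.3
```

Request:
step_arm(series=[[0,0,5,0,0,0,1],[0,0,12,0,0,0,1],[0,0,20,0,0,0,1],[0,0,30,0,0,0,1],[0,0,35,0,0,0,1],[0,0,35,0,0,0,1],[0,0,30,0,0,0,1],[0,0,17,0,0,0,1],[0,0,7,0,0,0,1],[0,0,0,0,0,0,1]])

```text
clock: 11.6
tool_pos: [0.5093, 0.1632, 0.2808]
eef_rot: [0.742, 0.671, 0.001, 0.0]
contact_force: [0.7, 0.8, -2.2]
opening: 0.301
finger_force: 35.0
```

Request:
step_arm(series=[[0,-8,0,0,0,0.05,1],[0,-15,0,0,0,0.09,1],[0,-22,0,0,0,0.11,1],[0,-22,0,0,0,0.11,1],[0,-22,0,0,0,0.11,1],[0,-22,0,0,0,0.11,1],[0,-22,0,0,0,0.11,1],[0,-22,0,0,0,0.11,1],[0,-22,0,0,0,0.11,1],[0,-22,0,0,0,0.11,1],[0,-22,0,0,0,0.11,1],[0,-22,0,0,0,0.11,1],[0,-22,0,0,0,0.11,1],[0,-22,0,0,0,0.11,1],[0,-22,0,0,0,0.11,1],[0,-22,0,0,0,0.11,1],[0,-20,0,0,0,0.11,1],[0,-10,0,0,0,0.099,1],[0,0,0,0,0,0,1],[0,0,0,0,0,0,1]])

```text
clock: 13.6
tool_pos: [0.5084, -0.1972, 0.2787]
eef_rot: [-0.107, 0.994, 0.001, -0.001]
contact_force: [0.5, 0.9, -1.7]
opening: 0.299
finger_force: 35.0
```

```bash
python3 - <<'E'
from h import *
from scipy.spatial.transform import Rotation as R
s=r.get_state(); print(s["clock"],s["tool_pos"],np.round(s["q"],2),np.round(s["eef_rot"],3))
M=R.from_quat(s["eef_rot"]).as_matrix(); print(M.round(3), np.degrees(np.arctan2(M[1,1],M[0,1])))
E
```

```text
13.6 [ 0.50844077 -0.19718481  0.2787041 ] [ 0.46  0.54 -0.28  1.75  0.18  0.88  1.89] [-0.107  0.994  0.001 -0.001]
[[-0.977 -0.213 -0.002]
 [-0.213  0.977  0.002]
 [ 0.002  0.002 -1.   ]] 102.31068380687174
```

Request:
step_arm(series=[[0,0,0,-0.0341,-0.0076,0,1],[0,0,0,-0.0681,-0.0151,0,1],[0,-2,-4,-0.0681,-0.0151,0,1],[-1,-6,-12,-0.0681,-0.0151,0,1],[-1,-8,-16,-0.0681,-0.0151,0,1],[-1,-8,-18,-0.0341,-0.0076,0,1],[-1,-8,-18,0,0,0,1],[-2,-8,-18,0,0,0,1],[-1,-4,-12,0,0,0,1],[-1,-2,-6,0,0,0,1],[0,0,0,0,0,0,1],[0,0,0,0,0,0,1],[0,0,0,0,0,0,1]])

```text
clock: 14.9
tool_pos: [0.5018, -0.2434, 0.1763]
eef_rot: [-0.107, 0.979, -0.172, 0.02]
contact_force: [0.2, -0.0, -2.4]
opening: 0.304
finger_force: 35.0
```

```bash
python3 - <<'E'
from h import *
from scipy.spatial.transform import Rotation as R
s=r.get_state(); M=R.from_quat(s["eef_rot"]).as_matrix(); p=np.array(s["tool_pos"])
print(s["clock"],p,M.round(3).tolist(),s["contact_force"],s["opening"])
o=[]
for n in("side","scene"):
    b,d,K,T=snap(n);C=cloud(d,K,T); np.savez(n+"3.npz",b=b,d=d,K=K,T=T)
    hsv=cv2.cvtColor(b,cv2.COLOR_BGR2HSV); m=cv2.inRange(hsv,(2,130,30),(16,255,255))>0
    m&=(np.hypot(C[...,0]-.50,C[...,1]+.25)<.08)&(C[...,2]>.05)
    q=C[m]; print(n,len(q),q.mean(0).round(4) if len(q) else 0)
    if len(q)>30:
        # coordinates in the tool frame: x=-lateral, y=meter x, z=-meter z
        l=(q-p)@M; print(np.percentile(l,[2,50,98],axis=0).round(4)); V=np.linalg.svd(q-q.mean(0))[2][2]; print("normal in tool",(V@M).round(3))
    f=cv2.resize(b[100:230,180:330] if n=="side" else b[110:230,80:230],None,fx=2.6,fy=2.6); o.append(f)
h=max(x.shape[0] for x in o); cv2.imwrite("pics/fin.png",cv2.convertScaleAbs(np.hstack([cv2.copyMakeBorder(x,0,h-x.shape[0],0,5,0) for x in o]),alpha=1.5))
E
```

```text
14.9 [ 0.50180292 -0.24337544  0.17634367] [[-0.976, -0.202, 0.076], [-0.216, 0.918, -0.333], [-0.002, -0.342, -0.94]] [ 0.24693858 -0.03057646 -2.381437  ] 0.30427647496005394
side 228 [ 0.5097 -0.2428  0.1379]
[[-0.028   0.0056 -0.0311]
 [-0.0102  0.0122  0.0402]
 [ 0.0208  0.0155  0.0719]]
normal in tool [-0.044  0.999  0.012]
scene 280 [ 0.5222 -0.2383  0.1729]
[[-0.0291 -0.011  -0.0358]
 [-0.026   0.0015 -0.003 ]
 [ 0.0109  0.0138  0.0706]]
normal in tool [ 0.659 -0.744  0.108]
```

View pics/fin.png

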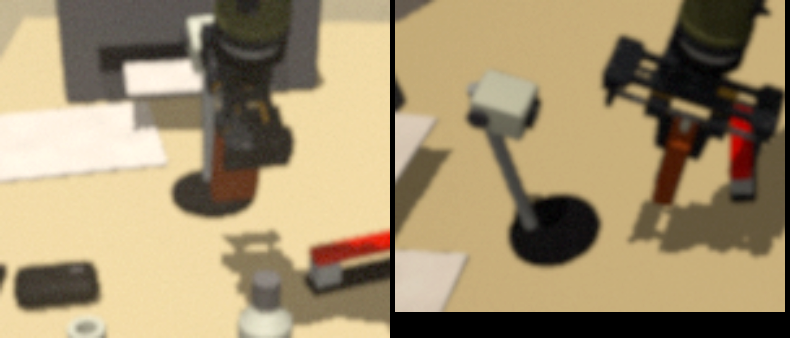

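The views show the meter held leaning back, its front toward the camera head, with the view clear and the bottle on the coaster. I'll make a small correction and take one wrist look at the head.

Request:
step_arm(series=[[-2,0,-2,0,0,0,1],[0,0,0,0,0,0,1],[0,0,0,0,0,0,1]])

```text
clock: 15.3
tool_pos: [0.499, -0.2439, 0.1737]
eef_rot: [-0.107, 0.979, -0.172, 0.019]
contact_force: [0.1, 0.1, -1.8]
opening: 0.305
finger_force: 35.0
```

```bash
python3 - <<'E'
from h import *
from scipy.spatial.transform import Rotation as R
s=r.get_state(); M=R.from_quat(s["eef_rot"]).as_matrix(); p=np.array(s["tool_pos"]);print(p)
b,W,K,T=wcloud(); np.savez("w3.npz",b=b,W=W,p=p,M=M); cv2.imwrite("pics/w3.png",cv2.convertScaleAbs(b,alpha=1.5))
m=(np.hypot(W[...,0]-.541,W[...,1]+.43)<.1)
for lo,hi in((.008,.019),(.03,.15),(.17,.27)):
    k=m&(W[...,2]>lo)&(W[...,2]<hi); v,u=np.nonzero(k)
    if len(v): print(lo,len(v),"px",u.min(),u.max(),v.min(),v.max(),W[k].mean(0).round(4))
E
```

```text
[ 0.49898817 -0.24385478  0.17373247]
0.008 4632 px 129 200 123 209 [ 0.5366 -0.4233  0.0143]
0.03 1209 px 60 139 163 204 [ 0.5447 -0.4541  0.0969]
0.17 3456 px 0 55 182 268 [ 0.5283 -0.41    0.2213]
```

View pics/w3.png

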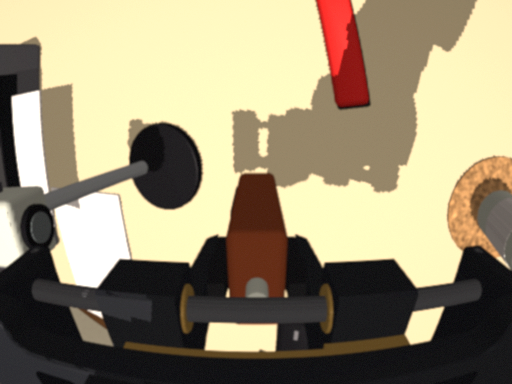

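The wrist picture shows the lens at (39,226) on the head's front face, and the meter's narrow side at (257,235) between the fingers. Both are clear enough to measure.

```bash
python3 - <<'E'
from h import *
z=np.load("w3.npz");W=z["W"];b=z["b"];p=z["p"];M=z["M"]
m=(np.hypot(W[...,0]-.541,W[...,1]+.43)<.1)&(W[...,2]>.16)
H=W[m];rng=np.random.default_rng(0);left=H
for k in range(2):
    best=0
    for _ in range(1000):
        a=left[rng.choice(len(left),3,0)];n=np.cross(a[1]-a[0],a[2]-a[0]);n/=np.linalg.norm(n)+1e-12
        i=abs((left-a[0])@n)<.0012
        if i.sum()>best:best=i.sum();I=i
    q=left[I];c=q.mean(0);n=np.linalg.svd(q-c,full_matrices=False)[2][2]
    if n[2]>0 and abs(n[2])<.7: n=-n
    print(best,n.round(3),c.round(4),"hdg",np.degrees(np.arctan2(n[1],n[0])).round(1),"elev",np.degrees(np.arcsin(n[2])).round(1),cv2.minAreaRect(q[:,:2].astype(np.float32))[1]); left=left[~I]
# lens disc pixels (dark), centre by ellipse fit
g=cv2.cvtColor(b,cv2.COLOR_BGR2GRAY).astype(int); k=((g<55)).astype(np.uint8); k[:,70:]=0;k[:195]=0;k[256:]=0
n_,lab,st,ce=cv2.connectedComponentsWithStats(k); 
for i in range(1,n_):
    if st[i,4]>60:
        q=W[(lab==i)]; print("dark",st[i],ce[i].round(1),np.nanmedian(q,0).round(4),np.nanpercentile(q,[5,95],axis=0).round(4).tolist())
# meter side
hsv=cv2.cvtColor(b,cv2.COLOR_BGR2HSV);k=(cv2.inRange(hsv,(2,120,20),(16,255,255))>0);k[:,:215]=0;k[:,300:]=0;k[:165]=0;k[300:]=0
q=W[k];q=q[np.isfinite(q[:,0])];l=(q-p)@M
print("meter",len(l),np.percentile(l,[1,50,99],axis=0).round(4).tolist())
f=l[(l[:,2]>-.005)&(l[:,2]<.07)]; R=cv2.minAreaRect(f[:,1:].astype(np.float32));print("side rect (y,z tool)",R)
f=f[abs(f[:,0]-np.median(f[:,0]))<.004]; V=np.linalg.svd(f-f.mean(0),full_matrices=False)[2][2];print("side normal in tool",V.round(3))
E
```

```text
921 [-0.239  0.907 -0.346] [ 0.5318 -0.402   0.2113] hdg 104.8 elev -20.2 (0.03533876687288284, 0.013230823911726475)
838 [-0.079  0.369  0.926] [ 0.5364 -0.4107  0.238 ] hdg 102.1 elev 67.8 (0.022753015160560608, 0.0576273575425148)
dark [  20  200   50   56 1571] [ 37.7 229. ] [ 0.5292 -0.4011  0.2157] [[0.4777, -0.4119, 0.1953], [0.5498, -0.3009, 0.2681]]
meter 6068 [[-0.0066, -0.0146, -0.0346], [0.0229, -0.0014, -0.032], [0.0269, 0.0121, 0.0619]]
side rect (y,z tool) ((-0.003816056065261364, 0.03116225078701973), (0.03345693647861481, 0.07489689439535141), 4.08337926864624)
side normal in tool [-1.     0.008  0.003]
```

Request:
step_arm(series=[[-3,0,1,0,0,0.018,1],[0,0,0,0,0,0,1],[0,0,0,0,0,0,1],[0,0,0,0,0,0,1],[0,0,0,0,0,0,1]])

```text
clock: 15.85
tool_pos: [0.4962, -0.2438, 0.1747]
eef_rot: [-0.116, 0.978, -0.172, 0.021]
contact_force: [0.7, -0.5, -1.6]
opening: 0.304
finger_force: 35.0
```

```bash
python3 - <<'E'
from h import *
from scipy.spatial.transform import Rotation as R
s=r.get_state(); M=R.from_quat(s["eef_rot"]).as_matrix(); p=np.array(s["tool_pos"])
disp=p+M@np.array([0,-.0135,.0217]); L=np.array([-.2193,.9137,-.342]); d=disp-np.array([.5335,-.4005,.21])
print(p,"dist",d@L,"off",(d-(d@L)*L).round(4),"angle",np.degrees(np.arccos(M[:,1]@L)),np.abs(s["qd"]).max())
b,dd,K,T=snap("side");C=cloud(dd,K,T).reshape(-1,3);c=C[(np.hypot(C[:,0]-.468,C[:,1]+.028)<.045)&(C[:,2]>.126)&(C[:,2]<.17)];print("cap",len(c),c.mean(0))
E
```

```text
[ 0.49622401 -0.24382625  0.17472495] dist 0.149897568128036 off [0.0003 0.0002 0.0002] angle 0.5613928986012615 0.0021768019592926435
cap 153 [ 0.46809311 -0.02068549  0.14552005]
```

```bash
python3 -c "
from plant import r
print(r.finish_job())"
```

```text
the job is handed in; nothing more can be done
None
```

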